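# Eject the dust sampler's filter cassette and put it on the scale

## Robot

A 6-joint arm with a two-finger parallel gripper is mounted at the origin on the work surface. World frame = base frame: x ahead of the robot, y to its left, z up, the work surface at z = 0. Lengths are in mm, angles in rad, forces in N, time in s.
With the tool pointing down it reaches from about 425 to 950 mm from the base axis. Payload 3.5 kg.
Tool frame: the origin (TCP) lies at the very end of the fingers, on their centre line; the grasp point (between the pads) lies 19 mm behind it; z points along the fingers, y is the direction in which the jaws open and shut (so a half turn about z gives the same grasp; the last joint's range is limited). The gripper opens to 85 mm and grips with 20 to 120 N. Pads are 22 mm wide; open, the fingers measure 114 mm over their backs; the gripper's body (76 mm by 85 mm) begins 54 mm behind the grasp point. The pads swing forward as they close: fully open they stand 13 mm farther back than shut.
Start: joints at [-1.443, 0.286, 1.577, -0, 1.279, -0.15], TCP at [185.137, -649.1, 231.325] pointing down, gripper open.
Joint ranges: [-2.77, 2.77], [-0.9, 2.22], [0.21, 2.48], [-1.53, 4.67], [0.24, 2.81], [-2.84, 2.84]. Speed limits (rad/s): [2.79, 2.79, 3.14, 3.14, 3.14, 3.14].

## Interface

Orientations are given as a unit quaternion [w, x, y, z].
In Python, from bench import env gives the robot as it stands. The module is installed in compiled form; this text tells all that it offers. Calls block until the motion is done:
- env.move_pose(position, orientation): joint-space move of the TCP to a pose.
- env.move_straight(position, rot=None, vel=150, contact_N=None): straight line of the TCP; rot=None keeps the orientation; vel is the mean speed in mm/s. With contact_N (N) it stops when the force on the tool has changed by that much, and returns True; else False.
- env.set_joints(angles): joint-space move.
- env.gripper_to(opening, effort=None): finger opening in mm; effort is the grip in N (None keeps the last); returns when the fingers have stopped.
- env.hold(seconds).
- env.solve_ik(position, orientation): joint angles nearest the present ones, or None.
- env.snapshot(name): name is "side" or "top"; returns a dict with "frame" (400x640x3 uint8, red, green, blue), "intrinsics" (3x3 intrinsics, pixels), "rvec" (rotation vector, rad) and "tvec" (3), from world to camera coordinates, as OpenCV has them. Camera axes: x right, y down, z forward; pixel columns grow to the right and rows downward; lengths in mm; the calibration is good to about 2 mm. A picture is of the moment at which its call begins. There is no depth.
A pose or a line that the arm cannot do raises env.MotionError and nothing moves.
- env.sign_off(): hands the job in, once; it reports no verdict.
Readings, each from a call of its own:
- env.read_t(): time.
- env.read_qpos(): joint angles.
- env.read_joint_velocities(): joint speeds.
- env.read_effort(): joint torques, N m.
- env.read_eef_pos(): TCP position.
- env.read_orientation(): TCP orientation.
- env.read_wrist_force(): force on the tool from outside, world axes, zero at the start.
- env.read_torque(): the same for the moment, N m.
- env.read_opening(): finger opening in mm.
Only numpy, scipy, OpenCV 4.12 (cv2) and the standard library are available. Lean on these libraries where they do the work, as an engineer would, in place of code of your own. Each camera call takes 0.05 s, during which the arm holds its last target. There are 200 camera calls.

## Task

Take the filter cassette out of the dust sampler for weighing: press it down into its bay until the push-push latch lets go, let it spring up, draw it straight out and stand it upright in the middle of the scale's steel pan. It is the smaller of the two flush inserts in the top of the sampler; do not press in or pull the longer battery pack beside it.

Things in the scene. Friction and masses are not known exactly. Their poses are not given: they have to be found in the camera images.
- cassette: filter cassette: black block 40 (x) by 56 (y) by 60 mm tall, ~90 g, round grey ring on top; origin at the centre of its underside, z up. Starts in the small bay (2 mm play each side) of the fixed dust sampler, its top 111 mm above the table, 1 mm above the sampler's, too low to grip. Sprung up, its top is at 135 mm, 25 mm proud and loose: grip across its 40 mm. Two more on the table are spares.
- eject (a joint): height (m) of the sprung carriage under the cassette: 0 latched, as at the start. Press the middle of the cassette's top with about 8 N: the latch lets go after 3 mm (-0.003), a stop comes at 6 mm (-0.006). When the finger goes away, the spring lifts the cassette to 0.024 in about half a second; the carriage stays up and the cassette rests loose on it, 35 mm deep in the bay.
- battery: battery pack, to be left alone: longer black insert 50 (x) by 96 (y) by 60 mm tall, two long grey ribs on top, flush in the sampler's other bay; gives on springs if pressed. Origin at the centre of its underside, 100 mm to the cassette's -y side. The sampler is a grey metal box 200 (x) by 240 (y) by 110 mm tall, flat-topped, fixed, centred midway between the two, with their axes.
- pan (a point): centre of the top face of the bench scale's bare steel pan, 180 (x) by 220 mm (y), level, fixed, 65 mm above the table; the scale is a white box with a keypad along its lower -x edge
There are look-alikes about, which are no part of the job. Leave any turquoise look-alike of the cassette alone.

How it is judged (in metres and radians):
On the way, in this order (a step that is already met when the one before it is completed fails the run):
1. the latched cassette is pressed at least 2 mm deeper (value of joint eject below -0.002 m), for 0.02 s.
2. the latch has let go and the carriage has sprung up, with the cassette still in its bay (value of joint eject above 0.018 m and z of cassette in the frame of battery below 0.05 m), for 0.05 s.
At the end, for the whole second after the job is handed in: The cassette from the sampler stands upright (within 8 degrees, its ring-marked top up) on the scale's pan, its centre within 45 mm of the pan's centre, released and at rest; the battery pack is where it was (horizontal distance between cassette and pan below 0.045 m and z of cassette in the frame of pan between -0.006 and 0.006 m and angle between cassette's own z axis and vertical below 0.15 rad and linear speed of cassette below 0.02 m/s and distance of battery from where it was at the start of the episode below 0.004 m); the robot touches nothing.
It fails at once if the battery pack is pressed in or pulled by more than 4 mm (distance of battery from where it was at the start of the episode above 0.004 m).
It also fails if it takes over 45 s, if anything falls off the work surface, if the arm or the gripper's body presses on something with over 40 N, if the wrist force passes 120 N, or if a joint passes its speed limit or range.

## Working session

There is one attempt and no reset: what is moved stays moved. The work goes in short steps, each a Python script; the robot and the scene stay as the last script left them, time stands still between calls to the robot, and variables do not carry over. Pictures are saved under pics/ and viewed, about 8 in all and at most 12, crops included, and the job is handed in when it is done.

```bash
mkdir -p pics
cat > h.py <<'E'
import numpy as np, cv2
from bench import env
def snap(n,f=None):
    s=env.snapshot(n)
    if f: cv2.imwrite('pics/'+f,s['frame'][:,:,::-1])
    return s
def ray(s,u,v,z):
    R=cv2.Rodrigues(np.array(s['rvec'],float))[0];t=np.array(s['tvec'],float).ravel()
    c=-R.T@t;d=R.T@np.linalg.inv(s['intrinsics'])@np.array([u,v,1.])
    return c+d*(z-c[2])/d[2]
def proj(s,p):
    return cv2.projectPoints(np.array(p,float).reshape(-1,1,3),np.array(s['rvec'],float),np.array(s['tvec'],float),np.array(s['intrinsics'],float),None)[0].reshape(-1,2)
E
python3 - <<'E'
from h import *
import pickle
a=snap('top','top0.png');b=snap('side','side0.png')
pickle.dump((a,b),open('s0.pkl','wb'))
for s in (a,b):
    R=cv2.Rodrigues(np.array(s['rvec'],float))[0];print(-R.T@np.array(s['tvec']).ravel(),R[2],s['intrinsics'][0])
E
```

```text
[ 425.99113352  -20.43836162 1270.06612932] [ 0.10461692 -0.01675836 -0.99437139] [437.54985592   0.         319.47253174]
[ 355.1341246  -726.8083895   813.07262429] [ 0.18930876  0.67191094 -0.71602925] [473.75076899   0.         320.54675679]
```

View pics/top0.png

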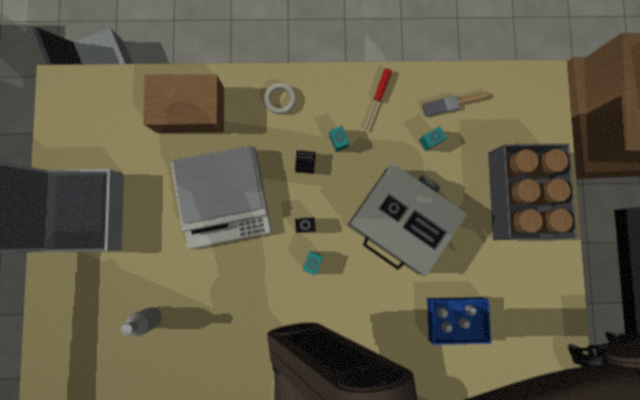

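View pics/side0.png

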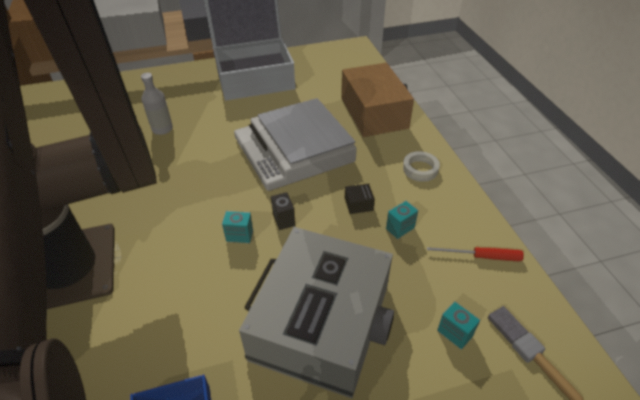

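Top view: the arm is at the bottom. The scale is at about (220,195), with its pan around (217,180). The sampler is at (408,220). The cassette candidates are:
- The sampler's small insert with a ring at (394,208). This one fits: it is flush, small and has a ring.
- The ribbed battery at (426,232), which must be left alone.
- Black spares on the table at (305,161) and (305,224).
- Turquoise look-alikes at (340,138), (433,138) and (313,263).

Side view: cassette (330,267), battery (311,313), pan (310,133).

```bash
cat > m.py <<'E'
from h import *
import pickle
def quad(mask,seed):
    mask=cv2.morphologyEx(mask.astype(np.uint8),cv2.MORPH_CLOSE,np.ones((5,5)))
    n,l,st,c=cv2.connectedComponentsWithStats(mask)
    ids=[i for i in range(1,n) if st[i,4]>60]
    i=min(ids,key=lambda i:np.hypot(*(c[i]-seed)))
    cn=max(cv2.findContours((l==i).astype(np.uint8),0,1)[0],key=cv2.contourArea)
    return cn.reshape(-1,2).astype(float)
def fit(s,cn,z):
    w=np.array([ray(s,u,v,z)[:2] for u,v in cn],np.float32)
    return cv2.minAreaRect(w)
if __name__=='__main__':
    S=pickle.load(open('s0.pkl','rb'))
    seeds=[((394,208),(426,232),(217,180)),((330,267),(311,313),(310,133))]
    out=[]
    for k,s in enumerate(S):
        f=s['frame'];g=f.max(2).astype(int);sat=g-f.min(2)
        o=f.copy()
        for j,sd in enumerate(seeds[k]):
            print(k,j,f[sd[1],sd[0]],end=' ')
            if j<2: cn=quad(g<65,sd);z=111 if j==0 else 110
            else:
                p=g[sd[1]-4:sd[1]+5,sd[0]-4:sd[0]+5].mean();cn=quad((abs(g-p)<22)&(sat<25),sd);z=65
            r=fit(s,cn,z);print(np.round(r[0],1),np.round(r[1],1),round(r[2],1))
            cv2.polylines(o,[cn.astype(int).reshape(-1,1,2)],True,(255,0,0) if j!=1 else (0,255,0),1)
        x0,y0,w,h=[(165,130,310,160),(215,90,200,300)][k]
        out.append(cv2.resize(o[y0:y0+h,x0:x0+w],None,fx=400/w if k else 2.5,fy=400/w if k else 2.5)[:,:,::-1])
    h=600;c=np.zeros((600,800,3),np.uint8)
    a=cv2.resize(out[0],(500,258));c[:258,:500]=a;b=cv2.resize(out[1],(300,450));c[:450,500:]=b
    d=cv2.resize(S[0]['frame'][180:280,340:480],(476,340),interpolation=cv2.INTER_CUBIC)[:,:,::-1];c[260:600,:476]=d
    cv2.imwrite('pics/crop1.png',c)
E
python3 m.py
```

```text
0 0 [25 25 19] [ 510.1 -235.2] [62.4 47. ] 53.7
0 1 [29 27 31] [ 452.1 -316.3] [102.   56.7] 53.9
0 2 [ 96  99 102] [552.5 228.8] [256.  235.3] 10.8
1 0 [46 43 40] [ 510.  -236.4] [59.4 44.4] 54.1
1 1 [42 40 38] [ 451.7 -316.3] [100.2  55.4] 54.1
1 2 [120 118 119] [549.7 203.3] [265.  288.2] 10.4
```

View pics/crop1.png

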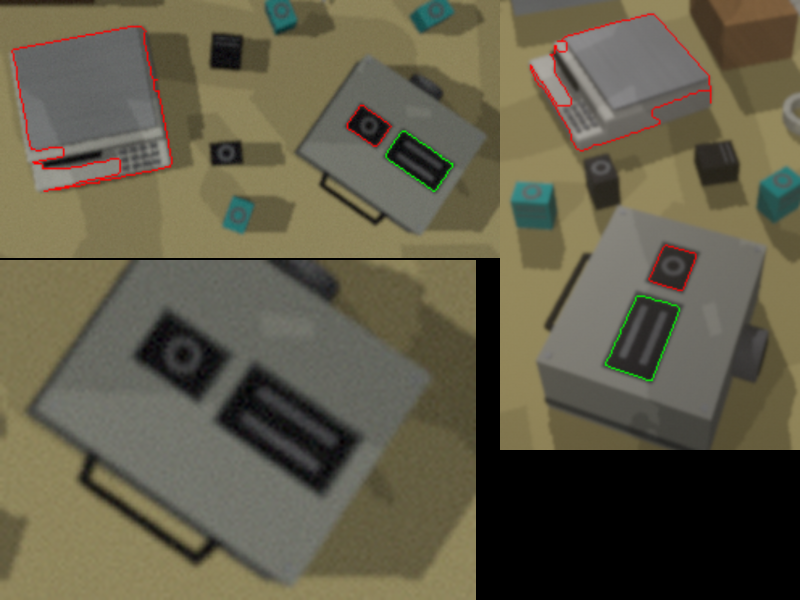

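The crop confirms it: the red outline is the small insert with the ring, 60x44 mm at (510,-236). The green outline is the ribbed battery at (452,-316). They are 99 mm apart (100 expected) at 54° in both views. The pan mask leaked into the scale body, so I take the pan corners from the crop: (173,161), (255,147), (263,207), (185,223).

```bash
cat >> h.py <<'E'
from scipy.spatial.transform import Rotation as Ro
def down(a):  # tool down, jaw axis at a deg
    y=np.array([np.cos(np.radians(a)),np.sin(np.radians(a)),0]);z=np.array([0,0,-1.])
    q=Ro.from_matrix(np.c_[np.cross(y,z),y,z]).as_quat();return [q[3],q[0],q[1],q[2]]
def best(p,angs):
    c=[(abs(j[5]),a) for a in angs for j in [env.solve_ik(p,down(a))] if j is not None]
    return min(c)[1]
E
python3 - <<'E'
from h import *
import pickle
A,B=pickle.load(open('s0.pkl','rb'))
c=np.array([ray(A,u,v,65) for u,v in [(173,161),(255,147),(263,207),(185,223)]])
print(np.round(c,0).tolist(),c.mean(0),[np.linalg.norm(c[i]-c[i-1]).round() for i in range(4)])
p=c.mean(0);print('pan in side',proj(B,[p]))
P=[510.,-235.8,111.]
a=best([P[0],P[1],200],[-36,144]);q=down(a);print('jaw',a)
env.move_pose([P[0],P[1],220],q)
env.gripper_to(0,40);print('open',env.read_opening(),env.read_t(),env.read_qpos())
env.move_straight([P[0],P[1],135],vel=100)
print(env.read_eef_pos(),env.read_wrist_force())
snap('top','pre_t.png');s=snap('side')
cv2.imwrite('pics/pre.png',cv2.resize(s['frame'][200:380,220:420],(800,600)[0:2] and (660,594))[:,:,::-1])
E
```

```text
[[654.0, 365.0, 65.0], [690.0, 137.0, 65.0], [521.0, 115.0, 65.0], [481.0, 329.0, 65.0]] [586.46179845 236.50921323  65.        ] [np.float64(176.0), np.float64(230.0), np.float64(170.0), np.float64(217.0)]
pan in side [[305.0105359  128.76079307]]
jaw -36
open 0.35565527636847893 2.7667 [-6.13578283e-01  4.77086047e-02  1.86896649e+00 -1.69941353e-05
  1.22491335e+00  1.46719867e-02]
[ 510.56056832 -236.16564071  135.84556158] [-0.13565868 -0.41936477 -0.44981331]
```

View pics/pre.png

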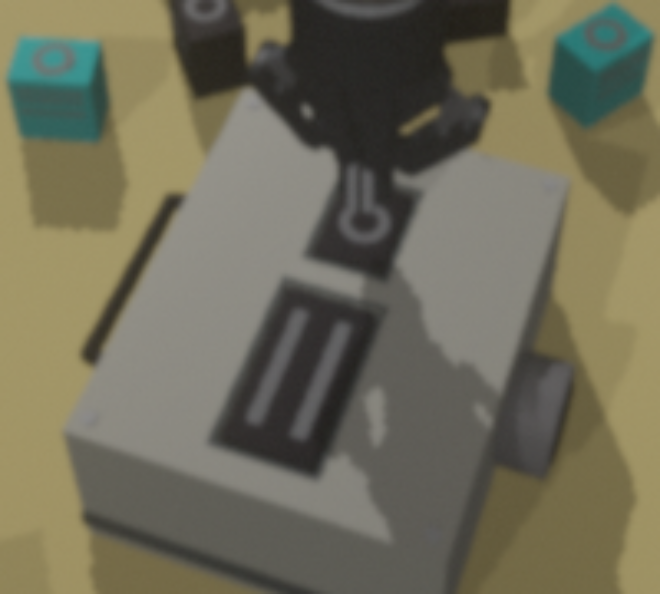

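The shut fingers stand over the ring at about (360,215) in the crop, well clear of the battery. The pan measures about 173x224 mm against 180x220 given, which is good enough for its centre. I press now.

Run:
```python
from h import *
x,y,_=env.read_eef_pos(); x,y=510.,-235.8
r=env.move_straight([x,y,113],vel=40,contact_N=4);print(r,env.read_eef_pos(),env.read_wrist_force())
for z in (109.5,108,106.8):
    r=env.move_straight([x,y,z],vel=15,contact_N=25);env.hold(.1);print(r,env.read_eef_pos(),env.read_wrist_force())
    if r or env.read_eef_pos()[2]<107.2: break
env.move_straight([x,y,190],vel=150)
env.hold(.3);env.gripper_to(60,40)
print(env.read_t(),env.read_opening())
snap('top','up_t.png');s=snap('side');cv2.imwrite('pics/up.png',cv2.resize(s['frame'][200:350,240:440],(800,600))[:,:,::-1])
```

```text
False [ 510.03320712 -235.79594524  112.90364059] [-1.2939022  -1.2387751   0.32252524]
False [ 510.4380107  -236.07692652  110.58059628] [-0.54387769  0.53340397  5.34561368]
False [ 510.47432001 -236.10327253  109.27693796] [-1.9888968   1.00700485  5.9301673 ]
False [ 510.4555347  -236.11117054  108.04534618] [-1.4646755   1.02691605  6.2543408 ]
7.3583 59.76506147163656
```

View pics/up.png

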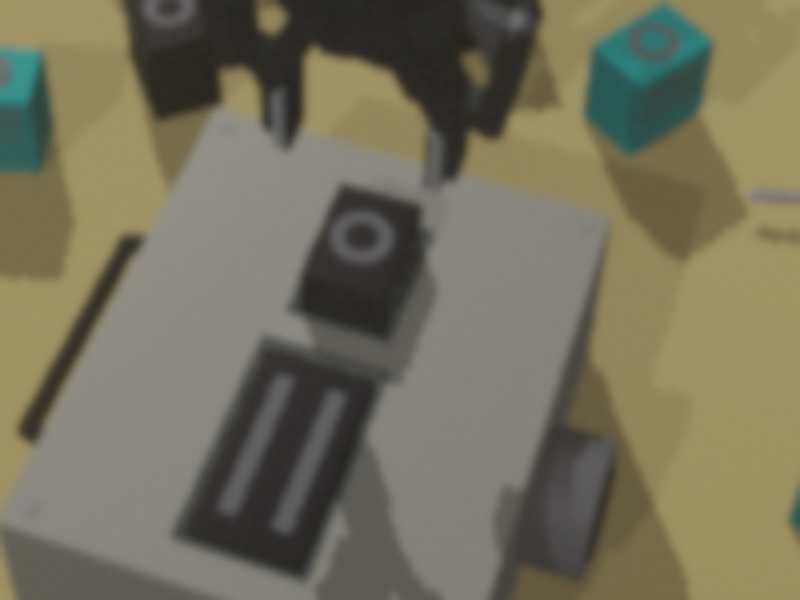

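The latch let go: the cassette stands proud, with its top at about (360,240) in the crop, and the battery is still flush. Now I grip it across the 40 mm, draw it out and carry it over.

Run:
```python
from h import *
x,y=510.,-235.8
env.move_straight([x,y,140],vel=150)
r=env.move_straight([x,y,111],vel=40,contact_N=5);e=env.read_eef_pos();print(r,e,env.read_wrist_force())
if r: env.move_straight([x,y,e[2]+4],vel=40)
env.gripper_to(30,40);print('grip',env.read_opening(),env.read_eef_pos(),env.read_wrist_force())
z=env.read_eef_pos()[2];open('gz','w').write(str(z))
env.move_straight([x,y,z+15],vel=40);print(env.read_wrist_force(),env.read_opening())
env.move_straight([x,y,z+120],vel=120);print(env.read_wrist_force(),env.read_opening(),env.read_t())
T=[586.,236.5,z+110]
a=best(T,[-36+np.degrees(np.arctan2(236.5,586)-np.arctan2(y,x))])
env.move_pose(T,down(a));env.hold(.2);print(a,env.read_eef_pos(),env.read_opening(),env.read_t())
env.move_straight([T[0],T[1],z+25],vel=100)   # underside ~100, pan 65
snap('top','car_t.png');s=snap('side');cv2.imwrite('pics/car.png',cv2.resize(s['frame'][20:260,200:400],(500,600))[:,:,::-1])
```

```text
False [ 510.1627373  -235.90824151  111.17577938] [-0.80176624 -0.64456736 -0.16777117]
grip 39.24664866442846 [ 510.20671285 -235.90238319  111.41823494] [ 0.08111158 -0.03226022  1.040764  ]
[ 0.01278995 -0.21881306 -0.8967749 ] 39.02873274504326
[ 0.15026512  0.34677348 -0.92023714] 39.41901259615907 10.6833
10.791795627682333 [586.34982245 235.48882846 221.49171997] 39.38531919857169 12.625
```

View pics/car.png

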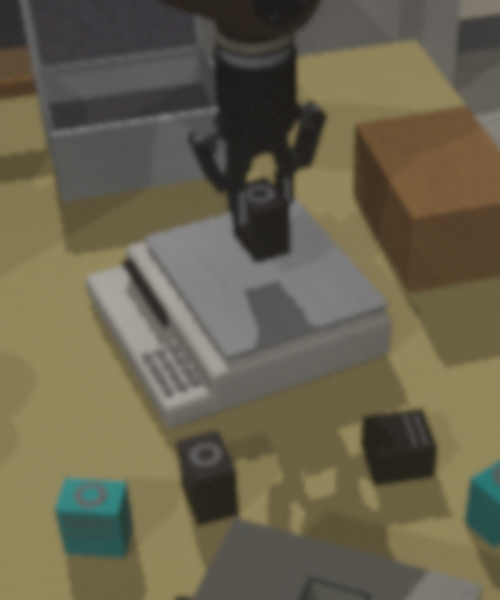

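The cassette is held upright above the pan, centred at about (262,220) in the crop, and the bay is empty. I lower it until it touches.

Run:
```python
from h import *
z=float(open('gz').read());x,y=586.,236.5
env.move_straight([x,y,z-5],vel=80)
r=env.move_straight([x,y,z-16],vel=15,contact_N=3);e=env.read_eef_pos();print(r,e,'expected',z-10,env.read_wrist_force())
env.gripper_to(60);env.hold(.2);print(env.read_opening())
env.move_straight([x,y,e[2]+90],vel=100)
env.move_pose([420,330,300],env.read_orientation());env.hold(.3)
t=snap('top');s=snap('side');print(env.read_t(),env.read_wrist_force())
from m import *
for n,S in (('t',t),('s',s)):
    print(n,'pan',proj(S,[[586,236.5,65]]),'casstop',proj(S,[[586,236.5,125]]))
g=t['frame'].max(2);uv=proj(t,[[586,236.5,125]])[0];r=fit(t,quad(g<55,uv),125);print('top-view cassette',r)
c=np.zeros((600,800,3),np.uint8)
c[:,:400]=cv2.resize(t['frame'][120:270,150:250],(400,600));c[:,400:]=cv2.resize(s['frame'][80:230,240:340],(400,600))
cv2.imwrite('pics/fin.png',c[:,:,::-1])
b=pickle.load(open('s0.pkl','rb'))[1]
for S in (b,s): print('battery',fit(S,quad(S['frame'].max(2)<65,(311,313)),110))
```

```text
True [586.46108704 236.60288265 101.85357136] expected 101.4182349429207 [-0.66619477 -0.67983013  3.04292595]
60.07608020315318
17.5917 [ 0.6795126  -0.21748653 -0.10727365]
t pan [[219.09372592 184.42282483]] casstop [[214.23339403 181.49346994]]
s pan [[304.83897299 128.79389494]] casstop [[304.12080091 109.42047927]]
top-view cassette ((581.5743408203125, 229.65625), (46.502845764160156, 62.980777740478516), 10.650785446166992)
battery ((451.66015625, -316.25787353515625), (100.15947723388672, 55.41140365600586), 54.05316162109375)
battery ((450.72015380859375, -315.1654052734375), (103.11019897460938, 57.79443359375), 53.8990478515625)
```

View pics/fin.png

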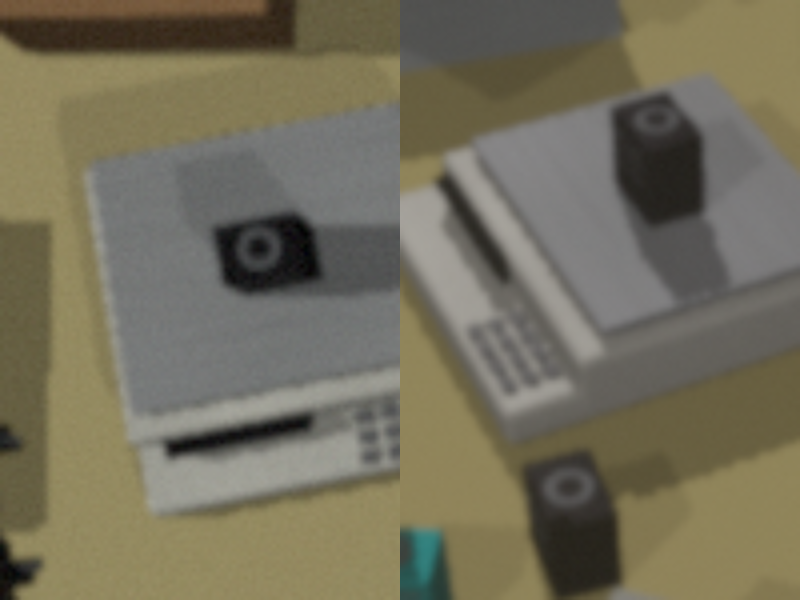

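The final views show the cassette standing ring-up and released near the pan's middle, with its ring at (258,247) in the left crop and the arm clear. I hand it in.

```bash
python3 -c "
from h import *
print(env.sign_off())"
```

```text
the job is handed in; nothing more can be done
None
```

The job is handed in at about 17.6 s of the 45 s allowed. I pressed the cassette until the latch let go and it sprang up. I then gripped it across its 40 mm, drew it straight out and stood it in the middle of the pan.

**Press:** The fingers stopped about 3 mm below the cassette's starting top. The spring-up was confirmed in the picture.

**Placing:** Contact with the pan came at TCP z 101.9 mm, against 101.4 mm expected. The last pictures show the cassette upright, ring up and released, with the arm clear. Its measured position is a few millimetres from the estimated pan centre (586, 236.5), and about 8 mm off in the top view, where the outline includes the side faces.

**Battery:** Its outline centre moved 1.4 mm between the first and last side views. Its fitted size also changed by 2–3 mm, so I read this as changed shading. I never touched it.

**Measurements that disagreed:** The automatic pan mask leaked into the scale's body, so I took the pan corners by eye instead. They gave about 173 x 224 mm against the stated 180 x 220 mm, well inside the 45 mm tolerance.

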